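Stack a freshly finished drawer front on spacer sticks

ROBOT

A 6-joint arm with a two-finger parallel gripper is mounted at the origin on a cart in front of the work surface, level with it; the furniture and walls round the work are solid. World frame = base frame: x ahead of the robot, y to its left, z up, the work surface at z = 0. Lengths are in m, angles in rad, forces in N, time in s.
With the tool pointing down it reaches from about 0.275 to 0.875 m from the base axis. Payload 12.5 kg.
Tool frame: the origin (TCP) lies at the very end of the fingers, on their centre line; the grasp point (between the pads) lies 19 mm behind it; z points along the fingers, y is the line along which they close (so a half turn about z gives the same grasp; the last joint's range is limited). The gripper opens to 85 mm and grips with 20 to 120 N. Pads are 22 mm wide; open, the fingers measure 114 mm over their backs; the gripper's body (76 mm by 85 mm) begins 54 mm behind the grasp point. The pads swing forward as they close: fully open they stand 13 mm farther back than shut.
Start: joints at [1.241, 0.351, 1.652, -0, 1.139, -0.085], TCP at [0.133, 0.534, 0.231] pointing down, gripper open.
Joint ranges: [-2.75, 2.75], [-0.79, 2.1], [0.01, 2.65], [-1.57, 4.71], [0.07, 3.14], [-2.87, 2.87]. Speed limits (rad/s): [2.22, 2.22, 2.79, 3.14, 3.14, 3.14].

INTERFACE

Orientations are given as a 3x3 rotation matrix whose columns are the frame's x, y, z axes.
In Python, from bench import manip gives the robot as it stands. Calls block until the motion is done:
- manip.move_ptp(position, orientation): joint-space move of the TCP to a pose.
- manip.move_l(position, attitude=None, max_speed=0.15): straight line of the TCP; attitude=None keeps the orientation; max_speed is the mean speed in m/s.
- manip.move_j(angles): joint-space move.
- manip.set_gripper(opening, effort=None): opening from 0.0 (shut) to 1.0 (fully open); effort is the grip in N (None keeps the last); returns when the fingers have stopped.
- manip.dwell(seconds).
- manip.inverse_kinematics(position, orientation): joint angles nearest the present ones, or None.
- manip.grab_frame(name): name is "scene" or "top" or "wrist"; returns (picture, depth): 480x640x3 uint8, red, green, blue; 480x640 float32, m along the optical axis (not along the pixel's ray), 0 where there is no reading.
- manip.get_calibration(name): a dict with "camera_matrix" (3x3 intrinsics, pixels), "k1" (the pictures are not rectified: a ray, as slopes to the right and down, at radius r is drawn at 1 + k1 r^2 times it, then the intrinsics apply), "R" (3x3) and "t" (3): a world point X has camera coordinates R X + t. Camera axes: x right, y down, z forward; pixel columns grow to the right and rows downward; lengths in m; the calibration is good to about 2 mm. A picture is of the moment at which its call begins: read the wrist's pose just before it. get_calibration takes no time and is no camera call; for the wrist camera it gives the pose at the moment of the call.
A pose or a line that the arm cannot do raises manip.Unreachable and nothing moves.
- manip.sign_off(): hands the job in; it is judged then, once.
Trained networks look in the newest picture that a camera, given by its name, has taken for a name from the list of things; names that differ only in an ending like _2 or _b are one class to them, and where a whole thing is asked for, a point or a joint stands for the part that bears it (a point fixed in the world has none). Each returns a list of dicts, best first, with "confidence" (0 to 1); they miss things now and then, are a little off and sometimes report something else, mostly with a low value. They report only what shows in the picture. A call takes as long as a camera call. They do not tell look-alikes from the thing itself.
- manip.look_for(camera, name): "at" ([x, y, z] in m, in world coordinates, good to about 4 mm: the middle of the surface that is visible of it).
Readings, each from a call of its own:
- manip.current_time(): time.
- manip.current_qpos(): joint angles.
- manip.current_joint_vel(): joint speeds.
- manip.current_joint_torque(): joint torques, N m.
- manip.current_ee_pos(): TCP position.
- manip.current_tcp_rot(): TCP orientation.
- manip.current_force(): force on the tool from outside, world axes, zero at the start.
- manip.current_ft_torque(): the same for the moment, N m.
- manip.current_grip_width(): opening from 0.0 (shut) to 1.0 (fully open).
- manip.current_grip_force(): force on a finger pad.
Only numpy, scipy, OpenCV 4.12 (cv2) and the standard library are available. Lean on these libraries where they do the work, as an engineer would, in place of code of your own. Each camera call takes 0.05 s, during which the arm holds its last target. There are 200 camera calls.

TASK

Lay the two dark spacer sticks squarely across the blue drawer front on the stacking board, one near each of its ends, then fetch the other drawer front from the sloping rack and set it handle up on the two sticks, straight above the lower one so that it rests clear of the lower handle. Finish by sliding it gently back, while it rests on the sticks, until you feel it bear flat against the aluminium fence, and let go. The lower front stays where it is, nothing is dropped or pressed hard, and the other things on the bench are left alone.

Things in the scene. Friction and masses are not known exactly. Their poses are not given: they have to be found in the camera images.
- stacking_board: fixed plywood base, 160 x 215 x 12 mm, lying on the bench; frame: x square to the fence and towards it, y along the fence, z up; origin on the bench under the board, 60 mm in front of the fence's face. Its top is at z = 12 mm.
- fence: fixed upright aluminium plate on the stacking board's far edge, 160 mm long, 74 mm tall (its top 86 mm above the bench), 6 mm thick. Origin at the foot of its front face (on the board's top, middle of its length); x points away from the stack (through the plate), y along the plate, z up. The stack lies on its -x side; a drawer front that bears against it has its centre at x = -55 mm.
- front_low: lower blue drawer front, lying loose on the stacking board, its back edge about 4 to 18 mm short of the fence: plate 110 (x) x 190 (y) x 16 (z) mm with a steel bar handle on top. Origin under the plate's centre, z up. Handle: bar 10 mm wide (x), 56 mm long (y), centred on the plate, from 16 to 26 mm above the plate's upper face (z = 32 to 42 mm in its frame), on two 10 mm posts. 0.4 kg.
- front_top: the other blue drawer front, same shape and frame as the lower one (plate 110 x 190 x 16 mm, origin under the plate's centre, z out of the handle side, handle bar 10 mm wide along y, z = 32 to 42 mm). It starts on the drying rack, leaning 35 degrees, its long low edge towards the robot and its handle facing up and towards the robot. 0.25 to 0.5 kg.
- drying_rack: fixed wooden rack sloping 35 degrees, 120 x 170 x 90 mm; two rails with a 12 mm lip at their low ends carry the drawer front. Origin on the bench under its centre; x points to its high side (away from the robot), y along the leaning drawer front's long edge, z up. Lift the front straight off the slope before moving it sideways.
- stick_a: dark wooden spacer stick, 100 mm long (x) x 34 x 34 mm, lying on the bench. Origin at its centre (17 mm above what it lies on). x along its length. 0.08 kg.
- stick_b: second spacer stick, the same as the first (100 x 34 x 34 mm, origin at its centre, x along its length).
- brush_b: bystander: small dark-handled brush, 162 x 32 x 13 mm, origin under its middle
- jar_a: bystander: white jar with a screw cap, 62 mm across, 104 mm tall, origin under its centre
- hexkeys: bystander: yellow folding hex key set, 116 x 32 x 30 mm, origin under its centre
There are look-alikes about, which are no part of the job. What is shaped like the stick_b but purple is not meant.

How it is judged:
On the way, in this order (a step that is already met when the one before it is completed fails the run):
1. both spacer sticks lie across the lower drawer front, one near each end, let go (((y of stick_a in the frame of front_low between 0.055 and 0.088 m and x of stick_a in the frame of front_low between -0.022 and 0.022 m and z of stick_a in the frame of front_low between 0.029 and 0.037 m and angle between the x axis of each of stick_a, stick_b and the x axis of front_low, either way round below 0.16 rad and y of stick_b in the frame of front_low between -0.088 and -0.055 m and x of stick_b in the frame of front_low between -0.022 and 0.022 m and z of stick_b in the frame of front_low between 0.029 and 0.037 m) or (y of stick_a in the frame of front_low between -0.088 and -0.055 m and x of stick_a in the frame of front_low between -0.022 and 0.022 m and z of stick_a in the frame of front_low between 0.029 and 0.037 m and angle between the x axis of each of stick_a, stick_b and the x axis of front_low, either way round below 0.16 rad and y of stick_b in the frame of front_low between 0.055 and 0.088 m and x of stick_b in the frame of front_low between -0.022 and 0.022 m and z of stick_b in the frame of front_low between 0.029 and 0.037 m)) and contact force between the fingers and stick_a below 0.1 N and contact force between the fingers and stick_b below 0.1 N), for 0.2 s.
2. the other drawer front lies level on the sticks and bears against the fence (1 N or more) (((y of stick_a in the frame of front_low between 0.055 and 0.088 m and x of stick_a in the frame of front_low between -0.022 and 0.022 m and z of stick_a in the frame of front_low between 0.029 and 0.037 m and angle between the x axis of each of stick_a, stick_b and the x axis of front_low, either way round below 0.16 rad and y of stick_b in the frame of front_low between -0.088 and -0.055 m and x of stick_b in the frame of front_low between -0.022 and 0.022 m and z of stick_b in the frame of front_low between 0.029 and 0.037 m) or (y of stick_a in the frame of front_low between -0.088 and -0.055 m and x of stick_a in the frame of front_low between -0.022 and 0.022 m and z of stick_a in the frame of front_low between 0.029 and 0.037 m and angle between the x axis of each of stick_a, stick_b and the x axis of front_low, either way round below 0.16 rad and y of stick_b in the frame of front_low between 0.055 and 0.088 m and x of stick_b in the frame of front_low between -0.022 and 0.022 m and z of stick_b in the frame of front_low between 0.029 and 0.037 m)) and z of front_top in the frame of fence between 0.046 and 0.053 m and angle between front_top's own z axis and vertical below 0.04 rad and contact force between front_top and fence above 1 N), for 0.02 s.
At the end, for the whole second after the job is handed in: Sticks across the lower front, 55-88 mm either side of its middle, centred within 22 mm, square within 9 deg; the other front level on both, back edge within 3 mm of the fence, parallel within 2.3 deg, within 15 mm sideways of the lower front, which moved under 12 mm; at rest, released (((y of stick_a in the frame of front_low between 0.055 and 0.088 m and x of stick_a in the frame of front_low between -0.022 and 0.022 m and z of stick_a in the frame of front_low between 0.029 and 0.037 m and angle between the x axis of each of stick_a, stick_b and the x axis of front_low, either way round below 0.16 rad and y of stick_b in the frame of front_low between -0.088 and -0.055 m and x of stick_b in the frame of front_low between -0.022 and 0.022 m and z of stick_b in the frame of front_low between 0.029 and 0.037 m) or (y of stick_a in the frame of front_low between -0.088 and -0.055 m and x of stick_a in the frame of front_low between -0.022 and 0.022 m and z of stick_a in the frame of front_low between 0.029 and 0.037 m and angle between the x axis of each of stick_a, stick_b and the x axis of front_low, either way round below 0.16 rad and y of stick_b in the frame of front_low between 0.055 and 0.088 m and x of stick_b in the frame of front_low between -0.022 and 0.022 m and z of stick_b in the frame of front_low between 0.029 and 0.037 m)) and z of front_top in the frame of fence between 0.046 and 0.053 m and angle between front_top's own z axis and vertical below 0.04 rad and x of front_top in the frame of fence between -0.058 and -0.053 m and y of front_top in the frame of front_low between -0.015 and 0.015 m and angle between the x axis of front_top and the x axis of fence, either way round below 0.04 rad and contact force between front_top and stick_a above 0.2 N and contact force between front_top and stick_b above 0.2 N and linear speed of front_top below 0.01 m/s and distance of front_low from where it was at the start of the episode below 0.012 m and contact force between the fingers and front_top below 0.1 N); the robot touches nothing.
It fails at once if a stick or the drawer front was pressed down or against the fence with more than 90 N (contact force between any of stick_a, stick_b and front_low above 90 N or contact force between front_top and fence above 90 N).
It fails at once if a stick or the drawer front was dropped ((contact force between the fingers and stick_a below 0.1 N and linear speed of stick_a above 0.4 m/s) or (contact force between the fingers and stick_b below 0.1 N and linear speed of stick_b above 0.4 m/s) or (contact force between the fingers and front_top below 0.1 N and linear speed of front_top above 0.4 m/s)).
It fails at once if the brush, the jar or the hex key set was moved by more than 30 mm (distance of any of brush_b, jar_a, hexkeys from where it was at the start of the episode above 0.03 m).
It also fails if it takes over 72 s, if anything falls off the work surface, if the arm or the gripper's body presses on something with over 40 N, if the wrist force passes 120 N, or if a joint passes its speed limit or range.

## Working session

There is one attempt and no reset: what is moved stays moved. The work goes in short steps, each a Python script; the robot and the scene stay as the last script left them, time stands still between calls to the robot, and variables do not carry over. Pictures are saved under pics/ and viewed, at most 10 in all, crops included, and the job is handed in when it is done.

```bash
mkdir -p pics; ls; cat > h.py <<'E'
import numpy as np, cv2
from bench import manip as m
def world(cam, C, d, uv):
    """pixels (N,2) + depth image -> world points"""
    K=np.array(C["camera_matrix"]); uv=np.atleast_2d(uv).astype(float)
    p=cv2.undistortPoints(uv.reshape(-1,1,2),K,np.array([C["k1"],0,0,0.])).reshape(-1,2)
    z=d[uv[:,1].astype(int),uv[:,0].astype(int)]
    c=np.c_[p*z[:,None],z]
    return (c-np.array(C["t"]))@np.array(C["R"])
def cloud(cam):
    C=m.get_calibration(cam); img,d=m.grab_frame(cam)
    v,u=np.mgrid[0:480,0:640]; P=world(cam,C,d,np.c_[u.ravel(),v.ravel()]).reshape(480,640,3)
    P[d==0]=np.nan
    return img,d,P,C
def save(img,n): cv2.imwrite(f"pics/{n}.png",cv2.cvtColor(img,cv2.COLOR_RGB2BGR))
E
python3 - <<'E'
from h import *
for cam in("scene","top"):
    img,d,P,C=cloud(cam); save(img,cam); np.savez(f"{cam}.npz",img=img,P=P)
    for n in["stacking_board","fence","front_low","drying_rack","stick_a","brush_b","jar_a","hexkeys"]:
        for r in m.look_for(cam,n): print(cam,n,np.round(r["at"],3),round(r["confidence"],2))
print(m.current_time())
E
```

```text
pics
scene stacking_board [ 0.641 -0.347  0.018] 0.62
scene fence [ 0.633 -0.354  0.05 ] 0.62
scene front_low [ 0.574 -0.307  0.028] 0.93
scene drying_rack [0.576 0.079 0.006] 0.55
scene stick_a [ 0.51  -0.655  0.038] 0.66
scene stick_a [ 0.4   -0.298  0.033] 0.59
scene stick_a [ 0.469 -0.174  0.039] 0.55
scene stick_a [ 0.374 -0.112  0.01 ] 0.33
scene brush_b [ 0.374 -0.113  0.011] 0.84
scene brush_b [0.552 0.098 0.084] 0.74
scene jar_a [ 0.56  -0.518  0.104] 0.75
top stacking_board [ 0.594 -0.351  0.013] 0.77
top fence [ 0.63  -0.352  0.058] 0.89
top front_low [ 0.571 -0.319  0.029] 0.6
top front_low [ 0.597 -0.351  0.013] 0.32
top drying_rack [0.561 0.063 0.006] 0.92
top stick_a [ 0.391 -0.292  0.035] 0.93
top stick_a [ 0.573 -0.32   0.027] 0.74
top stick_a [ 0.508 -0.649  0.035] 0.69
top stick_a [ 0.457 -0.17   0.032] 0.66
top stick_a [ 0.37  -0.112  0.01 ] 0.57
top brush_b [ 0.373 -0.113  0.011] 0.98
top jar_a [ 0.556 -0.507  0.103] 0.74
top hexkeys [ 0.653 -0.439  0.031] 0.83
0.9
```

View pics/top.png

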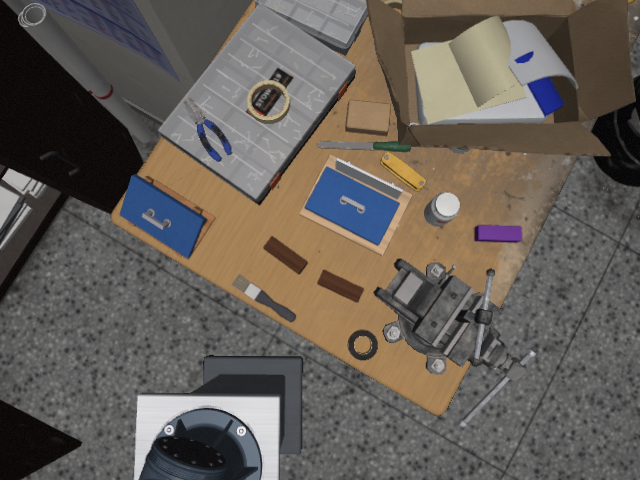

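View pics/scene.png

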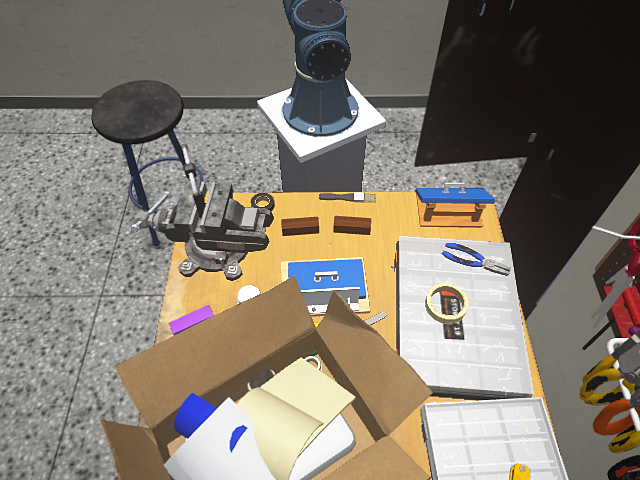

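The top view shows front_low at (353,203) with the fence above it and to its right at (370,178). The brown sticks are at (286,254) and (341,286), front_top is on the rack at (163,215), and the purple decoy is at (498,233). The scene view shows the same layout from the far side. Next I'll compute poses from the depth clouds.

```bash
cat >> h.py <<'E'
def rect(pts):
    """min-area rectangle of XY points: centre, (long, short), yaw of the long side"""
    (c,(w,h),a)=cv2.minAreaRect((pts[:,:2]*1000).astype(np.float32))
    if w<h: w,h,a=h,w,a+90
    return np.array(c)/1000,(w,h),(a+90)%180-90
def near(P,xy,r): return np.nan_to_num(np.hypot(P[...,0]-xy[0],P[...,1]-xy[1]),nan=9)<r
def blobs(M):
    n,L,S,_=cv2.connectedComponentsWithStats(cv2.erode(M.astype(np.uint8),np.ones((2,2))))
    return L==1+np.argmax(S[1:,4])
E
python3 - <<'E'
from h import *
for cam in("top","scene"):
    z=np.load(cam+".npz"); P=z["P"]; H=cv2.cvtColor(z["img"],cv2.COLOR_RGB2HSV)
    blue=(abs(H[...,0].astype(int)-108)<10)&(H[...,1]>150)
    dark=((H[...,0]<14)|(H[...,0]>170))&(H[...,2]<130)&(H[...,1]>80)
    for n,xy in(("s1",(.462,-.172)),("s2",(.393,-.293))):
        M=blobs(dark&near(P,xy,.08)&(P[...,2]>.026)); q=P[M]; print(cam,n,rect(q),np.median(q[:,2]),len(q))
    M=blobs(blue&near(P,(.572,-.32),.15)); q=P[M]; print(cam,"low",rect(q),np.median(q[:,2]),len(q))
    M=near(P,(.572,-.32),.05)&(P[...,2]>.052);q=P[M];print(cam,"handle",rect(q),np.median(q[:,2]),len(q))
    M=near(P,(.632,-.353),.11)&(P[...,2]>.078)&(P[...,2]<.095);q=P[M];print(cam,"fence",rect(q),np.median(q[:,2]),len(q))
    M=near(P,(.55,.08),.2)&blue&(P[...,2]>.02)
    M=blobs(M);q=P[M];c=np.median(q,0);q=q[np.linalg.norm(q-c,axis=1)<.15]
    c=q.mean(0);U,S,V=np.linalg.svd(q-c,full_matrices=False);nn=V[2]*np.sign(V[2,2])
    q=q[abs((q-c)@nn)<.006];c=q.mean(0);U,S,V=np.linalg.svd(q-c,full_matrices=False);nn=V[2]*np.sign(V[2,2])
    ex=np.array([0,0,1])-nn*nn[2];ex/=np.linalg.norm(ex);ey=np.cross(nn,ex)
    l=np.c_[(q-c)@ex,(q-c)@ey];r=rect(l);cc=c+ex*r[0][0]+ey*r[0][1]
    print(cam,"top n",nn,"tilt",np.degrees(np.arccos(nn[2])),"ex",ex,"rect",r,"face centre",cc)
    M=near(P,cc[:2]-0.03*ex[:2],.12)&(((P-cc)@nn)>.018)&(((P-cc)@nn)<.032);q=P[M]
    l=np.c_[(q-cc)@ex,(q-cc)@ey];print("handle",rect(l) if len(l)>3 else 0,len(l),l.mean(0),np.median((q-cc)@nn))
E
```

```text
top s1 (array([ 0.45875894, -0.1701041 ]), (95.99858856201172, 29.610498428344727), 54.044376373291016) 0.03434077744853111 563
top s2 (array([ 0.3905036 , -0.29235843]), (95.33373260498047, 30.066364288330078), 64.69156646728516) 0.034188688249719705 573
top low (array([ 0.57297498, -0.31961285]), (182.57557678222656, 104.89964294433594), 62.68797302246094) 0.028135754550893562 3302
top handle (array([ 0.57401282, -0.31808228]), (54.67761993408203, 10.223840713500977), 61.76527404785156) 0.05400931543885291 95
top fence (array([ 0.62941101, -0.35273431]), (159.22361755371094, 8.062414169311523), 63.7286491394043) 0.085195925472938 262
top top n [-0.48521603  0.29674011  0.82250271] tilt 34.663884535305165 ex [ 0.70168554 -0.42912482  0.56876119] rect (array([-0.00522872,  0.00305033]), (187.4155731201172, 108.4970474243164), 89.91220092773438) face centre [0.53765814 0.10278316 0.06947715]
handle (array([-0.00276603,  0.00127674]), (56.71039581298828, 13.125043869018555), 87.77749633789062) 144 [-0.00167855  0.00035115] 0.02527564914952548
scene s1 (array([ 0.46018216, -0.15943173])
[... 332 characters left out ...]
3904119346 1579
scene handle (array([ 0.57621246, -0.32188071]), (54.46460723876953, 12.31566333770752), 61.566497802734375) 0.05423701753409349 76
scene fence (array([ 0.635474  , -0.34616055]), (135.89175415039062, 10.864899635314941), 62.83488464355469) 0.08529496650488762 217
scene top n [-0.45081028  0.283317    0.84646416] tilt 32.170850760464305 ex [ 0.71668292 -0.45040777  0.53244571] rect (array([-0.01540252, -0.0023793 ]), (184.88742065429688, 108.14604949951172), -88.24882888793945) face centre [0.54271266 0.09612847 0.07259205]
handle (array([-0.00571817, -0.00015463]), (54.889373779296875, 13.888834953308105), -84.74895000457764) 80 [-0.0071784   0.00016539] 0.022893146514806943
```

```bash
cat >> h.py <<'E'
def Rdown(yaw):
    """tool down, closing axis y at yaw (deg)"""
    s,c=np.sin(np.radians(yaw)),np.cos(np.radians(yaw))
    return np.array([[-s,c,0],[c,s,0],[0,0,-1.]])
def best(p,yaw):
    """of the two half-turns take the one with the smaller wrist angle"""
    o=[]
    for y in(yaw,yaw+180):
        q=m.inverse_kinematics(p,Rdown(y))
        if q is not None:o.append((abs(q[5]),y))
    return Rdown(min(o)[1])
def lower(p,zend,step=.0015,thr=3.):
    """go down in small steps until the vertical force changes by thr"""
    f0=m.current_force()[2]; z=p[2]
    while z>zend:
        z-=step; m.move_l([p[0],p[1],z],max_speed=.03)
        df=m.current_force()[2]-f0
        if abs(df)>thr: break
    return z,df
LOW=np.array([.5745,-.320]); FY=62.7   # front_low centre, yaw of its y axis
ey=np.array([np.cos(np.radians(FY)),np.sin(np.radians(FY))]); ex=np.array([ey[1],-ey[0]])
def place_stick(xy,yaw,side):
    p=np.r_[xy,.12]; R=best(p,yaw+90)
    m.set_gripper(1.,30); m.move_ptp(p,R)
    m.move_l([*xy,.010],max_speed=.12); m.set_gripper(0.,30); print("grip",m.current_grip_width(),m.current_grip_force())
    m.move_l([*xy,.14],max_speed=.2)
    t=LOW+.072*side*ey+.002*ex; R=best(np.r_[t,.14],FY)
    m.move_ptp(np.r_[t,.14],R); m.move_l([*t,.048],max_speed=.12)
    print("width",m.current_grip_width(),"lower",lower(np.r_[t,.044],.035))
    m.set_gripper(.62); m.move_l([*t,.14],max_speed=.2)
    print("t",m.current_time())
E
python3 - <<'E'
from h import *
place_stick([.459,-.169],54.1,1)
img,d,P,C=cloud("wrist"); save(img,"w1"); np.savez("w1.npz",img=img,P=P)
E
```

```text
grip 0.39394721925619647 30.617294311523438
width 0.3964345814636207 lower (np.float64(0.03799999999999999), np.float64(3.98538125380054))
t 10.7833
```

View pics/w1.png

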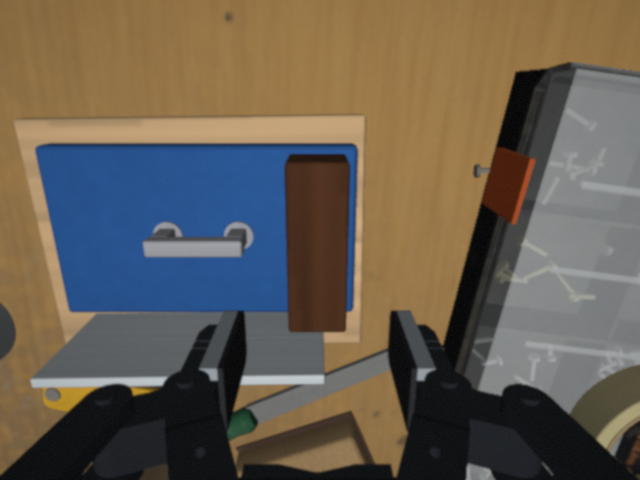

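The wrist view shows the stick lying square across the right end of the plate, around (318,245), and the handle is clear at (195,247). I'll measure from this view and then place the second stick.

```bash
cat >> h.py <<'E'
def check(f):
    z=np.load(f); P=z["P"]; H=cv2.cvtColor(z["img"],cv2.COLOR_RGB2HSV)
    Z=P[...,2]; nl=near(P,LOW,.2)
    hd=near(P,LOW,.04)&(Z>.050)&(Z<.058); r=rect(P[blobs(hd)]); print("low handle",r)
    dark=((H[...,0]<14)|(H[...,0]>170))&(H[...,2]<140)&(H[...,1]>80)
    for s in(1,-1):
        M=dark&near(P,LOW+s*.072*ey,.07)&(Z>.056)&(Z<.068)
        if M.sum()>100:
            q=rect(P[blobs(M)]); v=q[0]-r[0]; print("stick",q,"rel x,y",v@ex,v@ey,np.median(Z[M]))
    F=near(P,(.632,-.35),.12)&(Z>.082)&(Z<.089); q=rect(P[blobs(F)]); print("fence top",q,"rel",(q[0]-r[0])@ex)
    bl=(abs(H[...,0].astype(int)-108)<10)&(H[...,1]>150)&near(P,LOW,.14)&(Z<.035); print("low plate",rect(P[blobs(bl)]),np.median(Z[bl]))
E
python3 - <<'E'
from h import *
check("w1.npz")
place_stick([.391,-.292],64.5,-1)
img,d,P,C=cloud("wrist"); save(img,"w2"); np.savez("w2.npz",img=img,P=P)
check("w2.npz")
E
```

```text
low handle (array([ 0.57545392, -0.31937222]), (55.11491012573242, 9.912177085876465), 62.67661666870117)
stick (array([ 0.6071095 , -0.25615771]), (98.2191162109375, 31.874305725097656), -27.31119155883789) rel x,y -0.0008636132916981717 0.07069231824086064 0.06243229907811282
fence top (array([ 0.6119115 , -0.39109094]), (74.9604263305664, 7.332042694091797), 63.47369384765625) rel 0.0652905930910132
low plate (array([ 0.5754267 , -0.31917517]), (186.26873779296875, 107.84526824951172), 62.749351501464844) 0.0285477457402964
grip 0.3943461193417095 30.620094537734985
width 0.3890567768329629 lower (np.float64(0.03799999999999999), np.float64(3.7371987871526824))
t 19.2583
low handle (array([ 0.57592261, -0.32066327]), (55.26948928833008, 10.347597122192383), 62.57218933105469)
stick (array([ 0.60776263, -0.25822974]), (98.63630676269531, 33.773277282714844), -27.466320037841797) rel x,y -0.0003415154125790236 0.07008292719796608 0.06208558815304731
stick (array([ 0.54321173, -0.38605319]), (98.76297760009766, 31.70436668395996), -27.388893127441406) rel x,y 0.0009236105737005298 -0.07310944142221568 0.06232917797368106
fence top (array([ 0.62941583, -0.35675269]), (153.4662322998047, 6.12587308883667), 63.510650634765625) rel 0.06408739645318308
low plate (array([ 0.57535352, -0.32098346]), (186.26597595214844, 107.71624755859375), 63.24554443359375) 0.028254519333926836
```

View pics/w2.png

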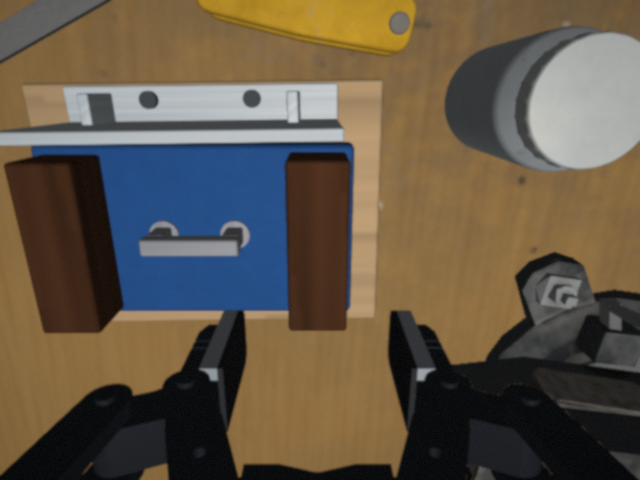

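Both sticks are down square, left at (65,245) and right at (318,245), clear of the handle between them. Next I'll take a close look at front_top from a standoff square to it.

```bash
cat >> h.py <<'E'
def Rtop(az,tilt,s):
    """tool along -normal of the leaning plate; az = heading of up-slope (deg), closing axis s*up-slope"""
    a,t=np.radians(az),np.radians(tilt)
    up=np.array([np.cos(a)*np.cos(t),np.sin(a)*np.cos(t),np.sin(t)])
    n=np.array([-np.cos(a)*np.sin(t),-np.sin(a)*np.sin(t),np.cos(t)])
    y=s*up; return np.c_[np.cross(y,-n),y,-n],up,n
E
python3 - <<'E'
from h import *
cc=np.array([.538,.101,.070])
opts=[]
for s in(1,-1):
    R,up,n=Rtop(-31.5,35,s); a=m.inverse_kinematics(cc+.005*n,R); a2=m.inverse_kinematics(cc+.15*n,R)
    yw=-26.6+(0 if s>0 else 180); b=m.inverse_kinematics([*LOW,.12],Rdown(yw))
    print(s,*(None if q is None else np.round(q,2) for q in(a,a2,b)))
    if not any(q is None for q in(a,a2,b)): opts.append((max(abs(a[5]),abs(b[5])),s))
s=min(opts)[1]; print("s",s)
p=m.current_ee_pos(); m.move_l([p[0],p[1],.24],max_speed=.2)
R,up,n=Rtop(-31.5,35,s)
m.set_gripper(.8); m.move_ptp(cc+.15*n,R)
img,d,P,C=cloud("wrist"); save(img,"w3"); np.savez("w3.npz",img=img,P=P)
H=cv2.cvtColor(img,cv2.COLOR_RGB2HSV)
blue=(abs(H[...,0].astype(int)-108)<10)&(H[...,1]>150)&near(P,cc[:2],.15)
q=P[blobs(blue)]
for _ in range(3):
    c=np.median(q,0);V=np.linalg.svd(q-q.mean(0),full_matrices=False)[2];nn=V[2]*np.sign(V[2,2]);q=q[abs((q-q.mean(0))@nn)<.004]
c=q.mean(0);az=np.degrees(np.arctan2(-nn[1],-nn[0]));tl=np.degrees(np.arccos(nn[2]))
up2=np.array([0,0,1])-nn*nn[2];up2/=np.linalg.norm(up2);e2=np.cross(nn,up2)
r=rect(np.c_[(q-c)@up2,(q-c)@e2]);print("tilt,az",tl,az,"plate rect",r,"centre",c+up2*r[0][0]+e2*r[0][1])
hh=(P-c)@nn; M=near(P,c[:2],.1)&(hh>.02)&(hh<.032); q=P[blobs(M)]
r=rect(np.c_[(q-c)@up2,(q-c)@e2]);print("handle",r,np.median((q-c)@nn),"foot on face",c+up2*r[0][0]+e2*r[0][1],m.current_time())
E
```

```text
1 [ 0.32  0.52  2.06 -1.29  0.47  2.02] [ 0.48  0.22  2.09 -0.88  0.69  1.68] [-0.58  0.66  1.44 -0.    1.04 -0.11]
-1 [ 0.32  0.52  2.06 -1.29  0.47 -1.12] [ 0.48  0.22  2.09 -0.88  0.69 -1.46] None
s 1
tilt,az 35.026868315794154 -31.47875172515795 plate rect (array([-8.67996216e-05, -1.04090652e-02]), (185.74758911132812, 106.59795379638672), -89.97295786254108) centre [0.53740948 0.10486448 0.06809994]
handle (array([-0.00063219, -0.0101326 ]), (55.534942626953125, 8.88290023803711), 89.96454620361328) 0.025949716355804637 foot on face [0.53717295 0.10533347 0.06778691] 22.275
```

View pics/w3.png

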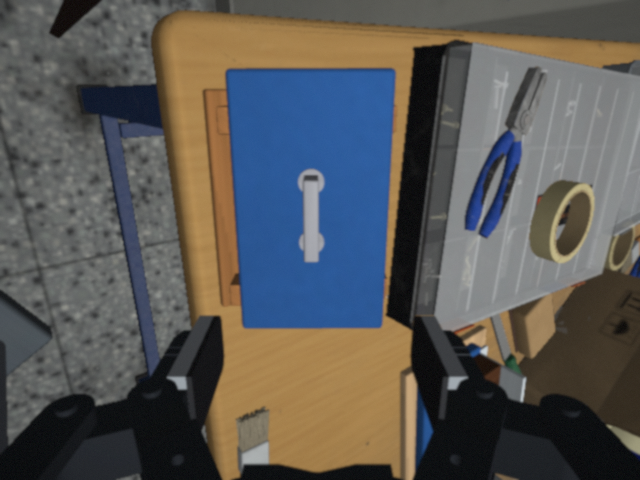

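The close-up shows the handle at (311,218) in the middle of the plate, with a toolbox just beyond the high edge. I'll grasp, lift off along the normal, level the front and look again.

```bash
python3 - <<'E'
from h import *
R,up,n=Rtop(-31.48,35,1)
f=np.array([.5372,.1053,.0679])
m.move_l(f+.05*n,R,max_speed=.15); m.move_l(f+.004*n,max_speed=.06)
m.set_gripper(0.,70); print("grip",m.current_grip_width(),m.current_grip_force(),m.current_force())
m.move_l(f+.03*n,max_speed=.06); m.move_l(f+.12*n,max_speed=.15)
print("held",m.current_grip_width(),m.current_force(),m.current_ft_torque())
p=f+.12*n
m.move_l([p[0]-.02,p[1]-.05,.27],Rdown(-31.5),max_speed=.15)
t=LOW+.0*ex
m.move_ptp([*t,.20],Rdown(-26.6))
print("at",m.current_ee_pos(),m.current_grip_width(),m.current_force(),m.current_qpos(),m.current_time())
img,d,P,C=cloud("scene"); save(img,"s2"); np.savez("s2.npz",img=img,P=P)
for nm in("top","wrist"):
    img,d,P,C=cloud(nm); save(img,nm+"4"); np.savez(nm+"4.npz",img=img,P=P)
    H=cv2.cvtColor(img,cv2.COLOR_RGB2HSV)
    b=(abs(H[...,0].astype(int)-108)<10)&(H[...,1]>150)&near(P,t,.16)&(P[...,2]>.15)
    if b.sum()>200:
        q=P[blobs(b)]; A=np.c_[q[:,:2]-t,np.ones(len(q))]; k=np.linalg.lstsq(A,q[:,2],rcond=None)[0]
        print(nm,rect(q),"slopes",k,len(q))
E
```

```text
grip 0.10086888990991523 68.54568600654602 [-4.24151556  2.11187916  5.42185765]
held 0.09813055423169059 [ 0.69250335 -0.32548808 -4.40806186] [0.4271504  0.60887928 0.00933834]
at [ 0.57493106 -0.31884944  0.20040588] 0.09940729805058174 [-0.27767004  0.21716079 -3.2191808 ] [-5.77262250e-01  5.75566140e-01  1.38033768e+00  3.06207559e-04
  1.18535694e+00 -1.14231165e-01] 29.0667
top (array([ 0.53957135, -0.38296072]), (107.07351684570312, 39.310089111328125), -27.06795883178711) slopes [-0.0072452  -0.00593371  0.19461978] 907
wrist (array([ 0.58908148, -0.29076129]), (124.74390411376953, 108.90996551513672), 63.67610549926758) slopes [-0.00306226 -0.00604048  0.19621676] 83708
```

View pics/wrist4.png

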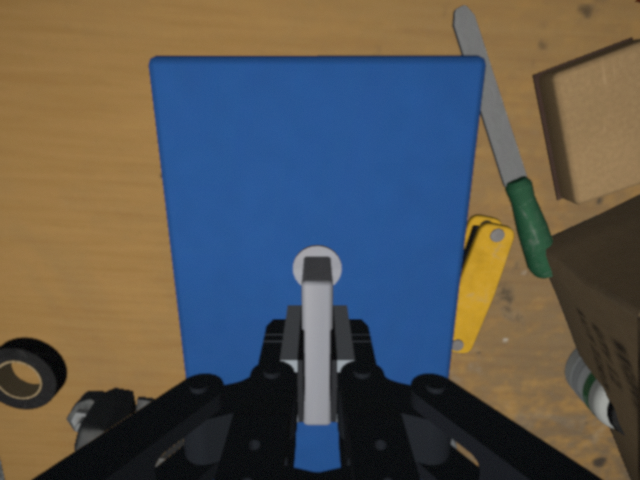

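The front is held level (within about 0.4°), square and centred on the tool, with the handle at (317,340) between the fingers. Now I'll lower it, slide it back under force watch and release.

```bash
python3 - <<'E'
from h import *
t=LOW.copy(); fx=np.array([np.cos(np.radians(-26.6)),np.sin(np.radians(-26.6))])
m.move_l([*t,.10],max_speed=.12); m.move_l([*t,.086],max_speed=.05)
z,df=lower(np.r_[t,.086],.078,step=.001,thr=2.); print("lower",z,df)
f0=m.current_force(); print(f0)
log=[]
for i in range(1,33):
    p=t+fx*.0005*i; m.move_l([*p,z],max_speed=.02)
    F=(m.current_force()-f0); a=-F[:2]@fx; log.append((round(i*.5,1),round(a,1),round(F[2],1)))
    if a>9: break
print(log); print(m.current_ee_pos(),m.current_ft_torque(),m.current_time())
E
```

```text
lower 0.08299999999999999 3.0483772271557377
[ 0.12926741 -0.66188848 -1.39868898]
[(0.5, np.float64(2.8), np.float64(1.9)), (1.0, np.float64(3.4), np.float64(3.3)), (1.5, np.float64(4.7), np.float64(6.0)), (2.0, np.float64(4.7), np.float64(6.9)), (2.5, np.float64(5.5), np.float64(6.4)), (3.0, np.float64(5.1), np.float64(6.6)), (3.5, np.float64(4.9), np.float64(6.2)), (4.0, np.float64(4.4), np.float64(6.4)), (4.5, np.float64(5.7), np.float64(5.5)), (5.0, np.float64(3.9), np.float64(6.7)), (5.5, np.float64(3.0), np.float64(5.9)), (6.0, np.float64(5.2), np.float64(7.2)), (6.5, np.float64(5.0), np.float64(6.1)), (7.0, np.float64(5.0), np.float64(5.9)), (7.5, np.float64(5.1), np.float64(5.9)), (8.0, np.float64(5.1), np.float64(6.6)), (8.5, np.float64(5.8), np.float64(7.0)), (9.0, np.float64(7.9), np.float64(9.7)), (9.5, np.float64(11.6), np.float64(11.5))]
[ 0.58200973 -0.32380908  0.08320172] [0.78523324 1.68006107 0.03444161] 36.1333
```

```bash
python3 - <<'E'
from h import *
m.dwell(.2); m.set_gripper(.45); p=m.current_ee_pos()
m.move_l([p[0],p[1],.16],max_speed=.1); 
m.move_l([p[0]-.08,p[1]+.04,.27],max_speed=.2); m.dwell(.2)
img,d,P,C=cloud("wrist"); save(img,"w5"); np.savez("w5.npz",img=img,P=P)
H=cv2.cvtColor(img,cv2.COLOR_RGB2HSV);Z=P[...,2]
b=(abs(H[...,0].astype(int)-108)<10)&(H[...,1]>150)&near(P,LOW,.16)&(Z>.06)
q=P[blobs(b)];print("top plate",rect(q),"slopes",np.linalg.lstsq(np.c_[q[:,:2]-LOW,np.ones(len(q))],q[:,2],rcond=None)[0])
M=near(P,LOW,.05)&(Z>.098)&(Z<.110);print("handle",rect(P[blobs(M)]),np.median(Z[M]))
F=near(P,(.632,-.35),.12)&(Z>.082)&(Z<.092)&~b;r=rect(P[blobs(F)]);print("fence",r)
print(m.current_time())
save(m.grab_frame("scene")[0][180:340,220:420].repeat(3,0).repeat(3,1),"s6")
E
```

```text
top plate (array([ 0.57449146, -0.3208634 ]), (185.8142547607422, 122.040771484375), 63.28791427612305) slopes [-0.00106017 -0.00054395  0.07860758]
handle (array([ 0.58072333, -0.32371265]), (55.89546203613281, 10.718871116638184), 64.31499481201172) 0.10432782361176886
fence (array([ 0.63095642, -0.3544389 ]), (158.0850372314453, 7.0674824714660645), 63.70798110961914)
38.7583
```

View pics/w5.png

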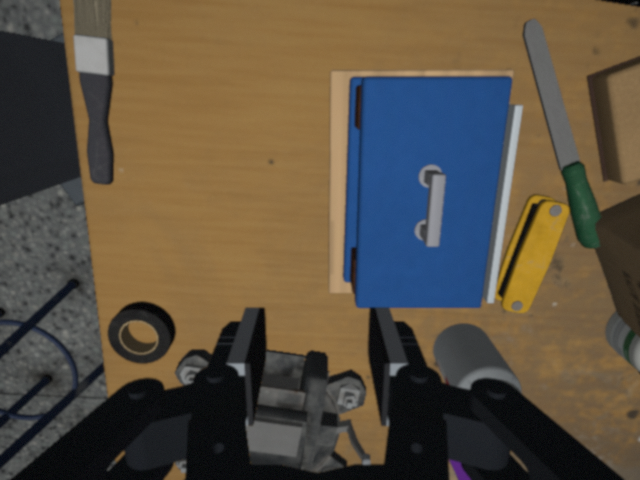

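View pics/s6.png

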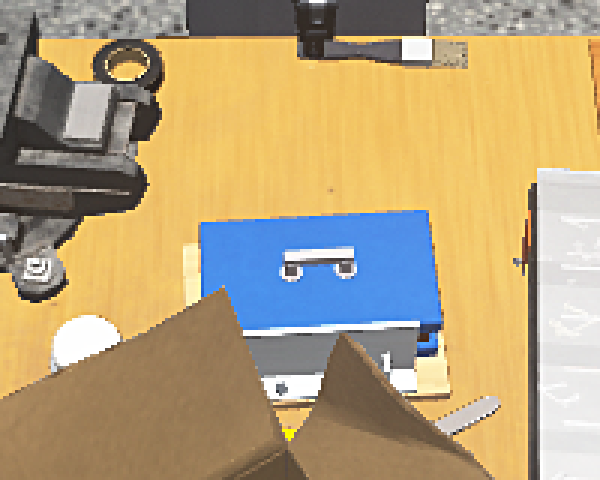

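The top front lies flush along the fence (top of the fence at about (505,205)) with the sticks showing under both ends, at (358,105) and (354,270). It is about 0.7 mm from the fence, under 1° out of parallel, and the brush, jar and hex keys look undisturbed. I'm handing it in.

```bash
python3 -c "
from bench import manip as m
print(m.sign_off(), m.current_time())"
```

```text
the job is handed in; nothing more can be done
the job is handed in; nothing more can be done
```

I've handed the job in, no verdict shown: both sticks lie square across the lower front, and the other front rests level on them, released and within about 1 mm of the fence after bearing on it with roughly 6 N.

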